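Clamp a board in the soldering fixture with its captive hex nut

TASK

Clamp the circuit board in the soldering fixture: press the hinged hold-down bar gently down until its two sprung feet rest on the board, then fasten the bar with its captive hex nut. Start the thread with care: with the bar down, turn the nut backward (anticlockwise from above) until you feel it drop into the thread start, and only then run it on clockwise until it is fully home and snug, without forcing the thread or overtightening. Let go, and leave the board in its nest and the two connectors and the tape roll beside the fixture where they lie.

Things in the scene. Friction and masses are not known exactly. Their poses are not given: they have to be found in the camera images.
- fixture: Fixed grey base plate, 232 x 118 mm, its top 16 mm above the bench. Origin at bench height on its long centre line; x points along that line to the hinge, z up. In this frame: hinge axis parallel to y through (105, 0, 46) mm; stud upright at (-60, 0); board nest centred at (20, 0).
- bar (a joint): Hold-down bar, hinged at the fixture's x end, rad: 0 = fully down on its stop, grows as it opens; starts at 0.6 to 1.0. Its stiff hinge lets it stay where it is left; pressing the tab down takes some 2 to 8 N. The feet meet the board at about 0.012 rad and spring-load it with 8 to 11 N from there to 0.
- bar_tab (a point): Centre of the upper face of the black rubber tab at the bar's free end (34 mm long, 25 mm wide, 12 mm thick): the place to press. It lies 214 mm from the hinge axis along the bar and 11 mm above the hinge axis when the bar is down.
- nut_grip (a point): Centre of the steel hex nut, 36 mm across flats, 34 mm high, closed top, on a washer (nut_washer, 44 mm wide, 3 mm thick) that slides up and down in the eye of the bar; the nut cannot come off the bar. Its z axis is the thread axis, its y axis is square to one pair of flats. With the bar down and the nut not started it stands 7 to 10 mm above nut_home.
- hex_nut (a joint): Turn of the nut on the bar, rad: positive = clockwise from above = tightening; starts within 0.25 of 0. Right-hand two-start thread, 12 mm a turn (1.9 mm per rad); a hand that grips the nut must go down with it. It keeps its place when let go. 12 to 15 N of grip on the flats turns it; with 8 N the fingers slip as it gets snug.
- stud_top (a point): Top centre of the fixed threaded stud (clamp_stud), 23 mm thick, 74 mm above the bench. Its thread start points anywhere: with the bar down, the nut, pressed lightly (2 to 5 N), rises 1.9 mm per rad as it is turned backward; after 0.4 to 1.5 rad it sinks about 1 mm and then drops, 5 to 6 mm in all. That is the thread start.
- nut_home (a point): Where nut_grip is when the nut is home, 76 mm above the bench (bar top 56, washer top 59, nut top 93 to 97 mm). From the drop it takes 3.0 to 3.3 rad forward to get there. Thread force is 7 N on the way, 10 N just past home and grows by some 10 N for each further 0.1 rad: 0.2 to 0.5 rad past home is snug, 0.9 rad far too much.
- nest (a point): Centre of the board nest, level with the two black ledges that carry the board, 28 mm above the bench. Stops 3 mm high keep the board in place.
- board: Blue circuit board, 60 x 85 x 2 mm, lying loose in the nest under the bar. Origin at its centre, underside.
- connector_1: Ivory connector strip, 103 x 22 x 13 mm, loose beside the fixture; not to be moved. Origin at its centre, underside.
- connector_2: A second, like connector_1, farther from the fixture; not to be moved.
- tape: Roll of amber tape, 48 mm wide, 19 mm high, loose near the fixture; not to be moved. Origin at its centre, underside.
Not all that is in view belongs to the job. Of the things that look like the board, the smaller one is meant.

How it is judged (in metres and radians):
On the way, in this order (a step that is already met when the one before it is completed fails the run):
1. the bar is down, its feet on the board (value of joint bar below 0.022 rad), for 0.2 s.
2. with the bar down, the nut has been turned backward and has dropped into the thread start (value of joint bar below 0.025 rad and value of joint hex_nut below -0.45 rad and z of nut_grip in the frame of fixture below 0.0818 m), for 0.1 s.
3. the nut has been run on clockwise until home (value of joint bar below 0.004 rad and z of nut_grip in the frame of fixture below 0.0765 m), for 0.1 s.
At the end, for the whole second after the job is handed in: The bar is fully down (under 0.004 rad), the nut is home on it (within 0.5 mm) and snug (over 10 N on the thread), the feet press the board (over 6 N), and the board lies in its nest (within 4 mm) (all of step 3 and contact force between nut_washer and clamp_stud above 10 N and contact force between bar and board above 6 N and distance between board and nest below 0.004 m); the robot touches nothing.
It fails at once if the thread is forced while it is being started (over 30 N between nut and stud with the nut more than 2 mm short of home) (contact force between nut_washer and clamp_stud above 30 N and z of nut_grip in the frame of fixture above 0.078 m).
It fails at once if the nut is overtightened (over 100 N between nut and stud) (contact force between nut_washer and clamp_stud above 100 N).
It fails at once if the bar is slammed or forced onto the board (over 40 N) (contact force between bar and board above 40 N).
It fails at once if a connector or the tape roll is knocked away (over 30 mm) (distance of any of connector_1, connector_2, tape from where it was at the start of the episode above 0.03 m).
It also fails if it takes over 67 s, if anything falls off the work surface, if the arm or the gripper's body presses on something with over 40 N, if the wrist force passes 120 N, or if a joint passes its speed limit or range.

ROBOT

A 6-joint arm with a two-finger parallel gripper is mounted at the origin on a cart in front of the work surface, level with it; the furniture and walls round the work are solid. World frame = base frame: x ahead of the robot, y to its left, z up, the work surface at z = 0. Lengths are in mm, angles in degrees, forces in N, time in s.
With the tool pointing down it reaches from about 350 to 1000 mm from the base axis. Payload 7.1 kg.
Tool frame: the origin (TCP) lies midway between the tips of the shut fingers; the grasp point (between the pads) lies 19 mm behind it; z points along the fingers, y is the direction in which the jaws open and shut (so a half turn about z gives the same grasp; the last joint's range is limited). The gripper opens to 85 mm and grips with 20 to 120 N. Pads are 22 mm wide; open, the fingers measure 114 mm over their backs; the gripper's body (76 mm by 85 mm) begins 54 mm behind the grasp point. The pads swing forward as they close: fully open they stand 13 mm farther back than shut.
Start: joints at [65.947, 24.242, 93.386, -0, 62.372, -1.089], TCP at [243.815, 575.464, 231.319] pointing down, gripper open.
Joint ranges: [-172.04, 172.04], [-51.8, 120.97], [4.93, 147.93], [-75.15, 255.16], [6.16, 154.13], [-145.62, 145.62]. Speed limits (degrees/s): [136.94, 136.94, 172.46, 180, 180, 180].

INTERFACE

Orientations are given as [roll, pitch, yaw] about the fixed x, y, z axes, in that order (R = Rz(yaw) Ry(pitch) Rx(roll)).
In Python, from station import manip gives the robot as it stands.
- The arm moves only by the shell command python3 -m creep 'ROWS' [OPENING] [FORCE]. ROWS is JSON, a list of rows, each a list of 6 numbers: the shift along the tool's x, y, z in m, then the turn, a rotation vector about the tool's x, y, z in rad. A call has 1 to 8 rows; each row is the pose to reach, as a shift and turn from the pose commanded when the call began, along the tool's axes at that moment; what a row does not reach only later rows make up. A row lasts 1/10 s, in which the tool goes at most 50 mm and 8.59 degrees, less where a joint would pass 70% of its speed; a pose out of reach is approached as far as the arm can. A call with a gripper value outside its range is refused whole. OPENING is the opening, from 0 (shut) to 1 (fully open), set as the call begins (- or left out, the last holds). The fingers move at their own pace and stop on an object; FORCE is the grip in N (left out, the last holds). Time passes only in rows, so rows that repeat a pose let the fingers close. It gives the time, the measured TCP pose, the force and the opening at its end, in the units of the state.
- manip.observe(): the state, without advancing time (a new reading comes with each control period).
- manip.read_camera(name): name is "scene" or "top"; returns the picture (420x560x3 uint8, blue, green, red); there is no depth.
- manip.get_calibration(name): a dict with "K" (3x3 intrinsics, pixels), "origin" and "rotation" of the camera in the world. Camera axes: x right, y down, z forward; pixel columns grow to the right and rows downward; lengths in mm; the calibration is good to about 2 mm. A picture is of the moment at which its call begins. get_calibration takes no time and is no camera call.
- manip.finish_job(): hands the job in, once; it reports no verdict.
The state is a dict: "time": time; "qpos": joint angles; "joint_velocities": joint speeds; "joint_torque": joint torques, N m; "eef_pos": TCP position; "tcp_rot": TCP orientation; "force": force on the tool from outside, world axes, zero at the start; "ft_torque": the same for the moment, N m; "gripper_width": opening from 0.0 (shut) to 1.0 (fully open).
Only numpy, scipy, OpenCV 4.12 (cv2) and the standard library are available. Lean on these libraries where they do the work, as an engineer would, in place of code of your own. Each camera call takes 0.05 s, during which the arm holds its last target. There are 200 camera calls.

## Working session

There is one attempt and no reset: what is moved stays moved. The work goes in short steps, Python scripts to look and compute and a shell command to move; the robot and the scene stay as the last step left them, time stands still between calls to the robot, and variables do not carry over. Pictures are saved under pics/ and viewed, about 8 in all and at most 12, crops included, and the job is handed in when it is done.

```bash
mkdir -p pics; ls; python3 - <<'E'
from station import manip
import cv2,numpy as np
print(manip.observe())
for n in("scene","top"):
    cv2.imwrite(f"pics/{n}0.png",manip.read_camera(n)); c=manip.get_calibration(n); print(n,np.round(c["K"],1).tolist(),np.round(c["origin"],1),np.round(c["rotation"],3).tolist())
E
```

```text
pics
{'time': 0.0, 'qpos': array([ 6.59478680e+01,  2.42857956e+01,  9.34324301e+01,  6.77678481e-04,
        6.23707456e+01, -1.08986836e+00]), 'joint_velocities': array([ 0.05262684, -0.00313507,  0.00998865,  0.01735671,  0.04513347,
       -0.06764106]), 'joint_torque': array([ 2.39354827e-03, -5.57396007e+01, -2.81740934e+01,  1.14046857e-04,
        7.50686653e-03, -4.95211339e-08]), 'eef_pos': array([243.59019127, 574.98087875, 230.52397195]), 'tcp_rot': array([-1.79911056e+02, -2.29209345e-03,  1.57037420e+02]), 'force': array([ 0.4634363 , -0.27214744, -0.10968092]), 'ft_torque': array([-0.04095671,  0.0166153 , -0.0268674 ]), 'gripper_width': 1.0013713088221754}
scene [[469.4, 0.0, 278.9], [0.0, 469.4, 208.6], [0.0, 0.0, 1.0]] [  44.9 -591.9  611.5] [-119.99, -0.222, -32.895]
top [[409.7, 0.0, 275.7], [0.0, 409.7, 212.6], [0.0, 0.0, 1.0]] [456.1 171.7 974.2] [-172.772, -0.049, -90.484]
```

View pics/scene0.png

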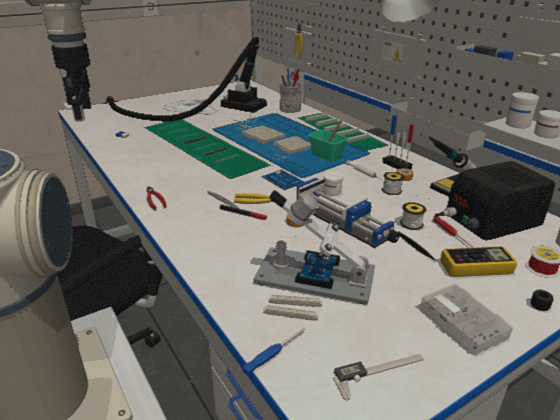

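View pics/top0.png

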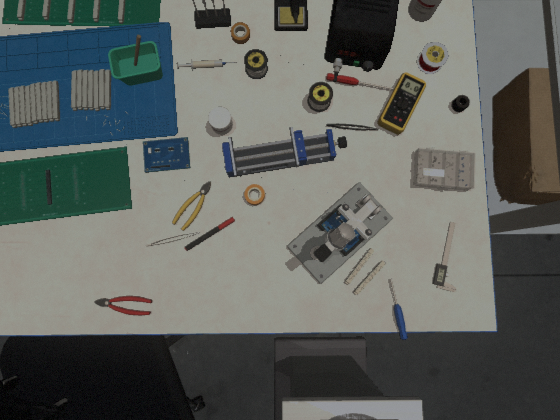

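The scene view shows the fixture at about (320,270) with its bar raised and a blue board at (318,268). In the top view the fixture is at (340,232), with connectors at (358,270) and (370,277). There are two blue boards in the top view: (166,155), which is larger and lies loose, and the one under the bar at about (345,225), which is smaller and in the nest. The amber rolls are at (254,194) and (240,32), and the near one is the tape. I'll enlarge both views to confirm.

```bash
cat > h.py <<'E'
import numpy as np,cv2
from station import manip
from scipy.spatial.transform import Rotation as R
def cam(n):
    c=manip.get_calibration(n); return np.array(c["K"]),np.array(c["origin"],float),R.from_euler("xyz",c["rotation"],degrees=True).as_matrix()
def ray(n,uv):
    K,o,M=cam(n); d=M@np.linalg.inv(K)@np.array([*uv,1.]); return o,d/np.linalg.norm(d)
def onz(n,uv,z):
    o,d=ray(n,uv); return o+d*(z-o[2])/d[2]
def tri(a,b):
    (o1,d1),(o2,d2)=ray("scene",a),ray("top",b)
    A=sum(np.eye(3)-np.outer(d,d) for d in(d1,d2)); q=sum((np.eye(3)-np.outer(d,d))@o for o,d in((o1,d1),(o2,d2)))
    p=np.linalg.solve(A,q); gap=abs(np.dot(np.cross(d1,d2),o2-o1))/np.linalg.norm(np.cross(d1,d2)); return p,gap
def proj(n,p):
    K,o,M=cam(n); q=K@(M.T@(np.array(p,float)-o)); return q[:2]/q[2]
E
python3 - <<'E'
import cv2,numpy as np
t=cv2.imread("pics/top0.png")[170:310,270:410]; s=cv2.imread("pics/scene0.png")[170:330,245:405]
a=cv2.resize(t,(560,560),interpolation=cv2.INTER_CUBIC)
cv2.imwrite("pics/tc.png",a)
cv2.imwrite("pics/sc.png",cv2.resize(s,(560,560),interpolation=cv2.INTER_CUBIC))
E
```

```text
(no output)
```

View pics/tc.png

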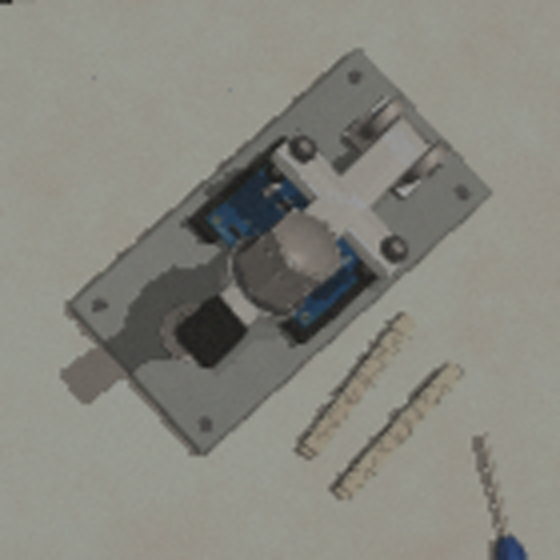

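View pics/sc.png

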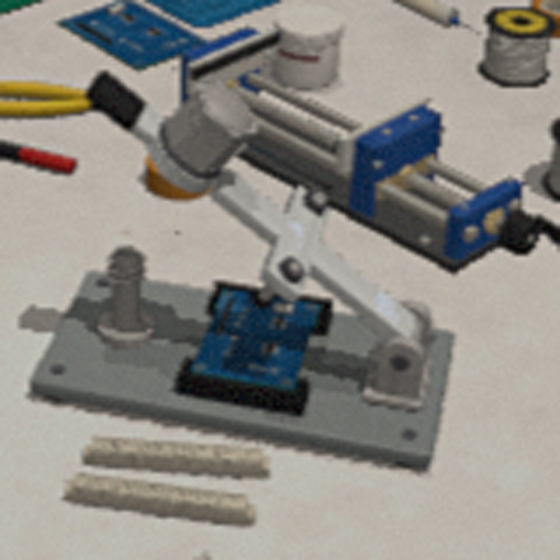

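The fixture carries the smaller blue board in its nest, under the raised bar, so that is the one meant. The loose board at top view (166,155) is the decoy. In the top crop the plate corners are (358,48), (492,192), (203,455) and (68,305), the tab is at (210,330), and the stud is hidden just left of it. In the scene crop the stud top is at (124,255) and the tab at (117,100).

```bash
python3 - <<'E'
from h import *
T=lambda x,y:(270+(x-1.5)/4,170+(y-1.5)/4); S=lambda x,y:(245+(x-1.25)/3.5,170+(y-1.25)/3.5)
P=np.array([onz("top",T(*c),16)[:2] for c in[(358,48),(492,192),(203,455),(68,305)]])
print(P.round(1)); print("sides",[np.linalg.norm(P[i]-P[(i+1)%4]).round(1) for i in range(4)])
c=P.mean(0); h=(P[0]+P[1])/2-(P[2]+P[3])/2; yaw=np.degrees(np.arctan2(h[1],h[0])); 
rect=cv2.minAreaRect(P.astype(np.float32)); print("center",c,"yaw",yaw,rect)
# scene corners at z=16
Q=np.array([onz("scene",S(*k),16)[:2] for k in[(455,332),(425,455),(33,380)]]); print("scene corners R-top,R-bot,L-bot",Q.round(1))
print("stud from scene z74",onz("scene",S(124,255),74).round(1))
print("tab tri",tri(S(117,98),T(210,330)))
u=np.array([np.cos(np.radians(yaw)),np.sin(np.radians(yaw))])
for x in(-60,20,105): print(x,(c+u*x).round(1))
# bar angle from tab tri
p,_=tri(S(117,98),T(210,330)); hx=105-(p[:2]-c)@u; hz=p[2]-46; print("tab x,z rel hinge",hx,hz,np.hypot(hx,hz),"lat",(p[:2]-c)@np.array([-u[1],u[0]]),"bar",np.arctan2(hz,hx)-np.arctan2(11,214))
# orange tape
for uv in[(254,194)]: print("tape",onz("top",uv,19))
E
```

```text
[[ 650.3  -29.5]
 [ 563.4 -105.4]
 [ 412.2   68.1]
 [ 499.1  144.9]]
sides [np.float64(115.4), np.float64(230.2), np.float64(116.1), np.float64(230.8)]
center [531.25169354  19.5157172 ] yaw -49.00461163429622 ((531.2705078125, 19.741287231445312), (116.0644760131836, 230.96144104003906), 41.07612991333008)
scene corners R-top,R-bot,L-bot [[ 649.5  -32.9]
 [ 559.  -106.6]
 [ 412.4   64.3]]
stud from scene z74 [479.6  71.9  74. ]
tab tri (array([479.53834666,  80.31494382, 174.1595816 ]), np.float64(0.5048959267194648))
-60 [491.9  64.8]
20 [544.4   4.4]
105 [600.1 -59.7]
tab x,z rel hinge 184.81283585127983 128.15958160068624 224.90145097676682 lat 0.8528992751417569 bar 0.5549638749955144
tape [621.99115005 220.68143203  19.        ]
```

```bash
python3 - <<'E'
from h import *
c=np.array([531.2,19.3]);a=np.radians(-49);u=np.array([np.cos(a),np.sin(a)]);v=np.array([-u[1],u[0]])
W=lambda x,y,z:np.r_[c+u*x+v*y,z]
def bar(th,r,h): return W(105-r*np.cos(th)+h*np.sin(th)*1,0,46+r*np.sin(th)+h*np.cos(th))
pts={"st":W(-60,0,74),"sb":W(-60,0,16),"hl":W(105,0,46),"n":W(20,0,30)}
for th in(.6,.65,.7): pts["tab%.2f"%th]=bar(th,214,11)
for k,p in pts.items(): print(k,p.round(1),"sc",((proj("scene",p)-[245,170])*3.5+1).round(),"tc",((proj("top",p)-[270,170])*4+1.5).round())
im={n:cv2.resize(cv2.imread(f"pics/{n}0.png")[y:y+w,x:x+w],(560,560),interpolation=cv2.INTER_CUBIC) for n,x,y,w in(("scene",245,170,160),("top",270,170,140))}
for n,x,y,s in(("scene",245,170,3.5),("top",270,170,4)):
    for k,p in list(pts.items())+[(i,W(116*i,59*j,16)) for i in(-1,1) for j in(-1,1)]:
        q=((proj(n,p)-[x,y])*s+1.3).round().astype(int); cv2.drawMarker(im[n],tuple(map(int,q)),(0,0,255),0,8,1)
cv2.imwrite("pics/ov.png",cv2.resize(np.hstack([im["scene"],im["top"]]),(800,400),interpolation=cv2.INTER_AREA))
E
```

```text
st [491.8  64.6  74. ] sc [148. 254.] tc [218. 312.]
sb [491.8  64.6  16. ] sc [147. 335.] tc [206. 316.]
hl [600.1 -59.9  46. ] sc [429. 342.] tc [425. 123.]
n [544.3   4.2  30. ] sc [279. 339.] tc [311. 224.]
tab0.60 [488.3  68.7 175.9] sc [141.  99.] tc [234. 311.]
tab0.65 [492.7  63.6 184.3] sc [153.  88.] tc [247. 301.]
tab0.70 [497.4  58.2 192.3] sc [166.  77.] tc [260. 290.]
```

View pics/ov.png

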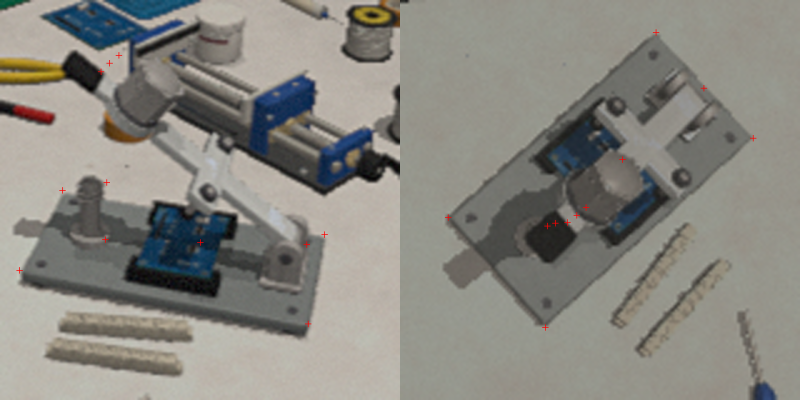

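The plate pose fits (sides 115×231 mm). The stud, tab radius and hinge all agree on the fixture origin lying about 14 mm from the plate centre toward the stud, which the brief allows. That gives a bar angle of about 0.59, with the tab radius coming out at 213.5 mm against 214. I'll put a fixture-frame move helper in the file and go above the tab with the fingers shut.

```bash
cat >> h.py <<'E'
O=np.array([522.0,29.9]);A=np.radians(-49);U=np.array([np.cos(A),np.sin(A)]);V=np.array([-U[1],U[0]])
W=lambda x,y,z:np.r_[O+U*x+V*y,z]
def st():
    s=manip.observe(); p=s["eef_pos"]; d=p[:2]-O
    print("t%.2f fix x%.1f y%.1f z%.2f rot%s F%s M%s w%.3f j6 %.1f"%(s["time"],d@U,d@V,p[2],s["tcp_rot"].round(1),s["force"].round(1),s["ft_torque"].round(2),s["gripper_width"],s["qpos"][5])); return s
def delta(x,y,z,yaw):
    s=st(); M=R.from_euler("xyz",s["tcp_rot"],degrees=True); T=R.from_euler("xyz",[180,0,yaw],degrees=True)
    print("shift m",(M.inv().apply(W(x,y,z)-s["eef_pos"])/1000).round(4),"turn",(M.inv()*T).as_rotvec().round(3))
E
python3 -c "
from h import *
delta(-68,0,215,131)"
```

```text
t0.10 fix x-594.0 y147.5 z230.58 rot[-179.9   -0.   157. ] F[-0.2 -0.9  0.2] M[-0.05  0.02  0.03] w1.000 j6 -1.1
shift m [-0.4079 -0.3634  0.0161] turn [-0.001  0.     0.454]
```

```bash
python3 -m creep '[[-0.2,-0.18,0,0,0,0.2],[-0.2,-0.18,0,0,0,0.2],[-0.2,-0.18,0,0,0,0.2],[-0.2,-0.18,0,0,0,0.2],[-0.2,-0.18,0,0,0,0.2],[-0.2,-0.18,0,0,0,0.2],[-0.2,-0.18,0,0,0,0.2],[-0.2,-0.18,0,0,0,0.2]]' 0 30
python3 -c "
from h import *
delta(-68,0,215,131)"
```

```text
time: 0.9
eef_pos: [357.9, 331.8, 231.3]
tcp_rot: [180.0, -0.0, 145.5]
force: [0.2, 0.4, 0.3]
gripper_width: 0.001
t0.90 fix x-335.5 y74.2 z231.35 rot[180.   -0.  145.5] F[0.2 0.4 0.3] M[0.   0.02 0.06] w0.001 j6 -14.1
shift m [-0.2404 -0.1388  0.0162] turn [ 0.    -0.     0.253]
```

```bash
python3 -m creep '[[-0.24,-0.139,0.01,0,0,0.253],[-0.24,-0.139,0.01,0,0,0.253],[-0.24,-0.139,0.01,0,0,0.253],[-0.24,-0.139,0.01,0,0,0.253],[-0.24,-0.139,0.01,0,0,0.253],[-0.24,-0.139,0.01,0,0,0.253],[-0.24,-0.139,0.01,0,0,0.253],[-0.24,-0.139,0.01,0,0,0.253]]' >/dev/null
python3 - <<'E'
from h import *
delta(-68,0,190,131)
a=manip.read_camera("scene")[120:280,230:390]; b=manip.read_camera("top")[170:310,260:400]
cv2.imwrite("pics/p1.png",np.hstack([cv2.resize(i,(400,400),interpolation=cv2.INTER_CUBIC) for i in(a,b)]))
E
```

```text
t1.70 fix x-68.7 y0.6 z221.08 rot[-180.    -0.   131.1] F[-0.6 -0.9 -0.2] M[ 0.    0.05 -0.03] w0.002 j6 -32.7
shift m [-0.0007 -0.0006  0.0311] turn [-0.    -0.001  0.001]
```

View pics/p1.png

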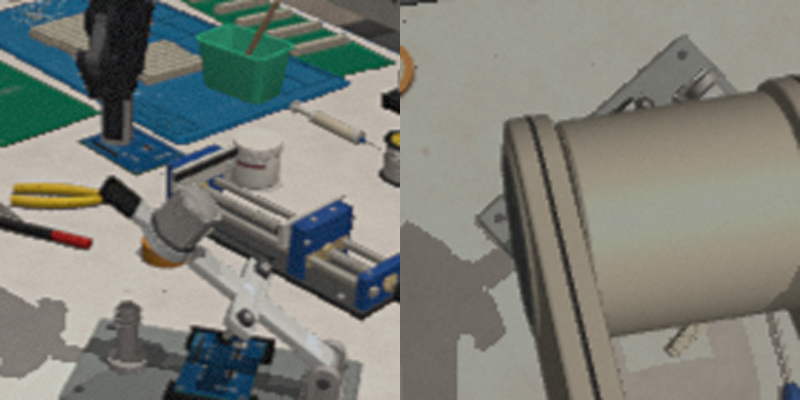

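The fingers hang at about (118,140) in the left panel, straight above the tab at (123,195), and the ~45 mm gap matches the numbers. In the fixture frame tool +x is −x and +y is +y, so I'll press along the tab's arc.

```bash
python3 -m creep '[[-0.001,-0.0006,0.015,0,0,0],[-0.001,-0.0006,0.03,0,0,0],[-0.001,-0.0006,0.04,0,0,0],[-0.001,-0.0006,0.045,0,0,0],[0.002,-0.0006,0.052,0,0,0],[0.005,-0.0006,0.057,0,0,0],[0.008,-0.0006,0.062,0,0,0],[0.009,-0.0006,0.063,0,0,0]]' 
python3 -c "
from h import *
st()"
```

```text
time: 2.6
eef_pos: [470.6, 88.0, 158.0]
tcp_rot: [-180.0, 0.0, 131.1]
force: [1.5, -1.1, 0.1]
gripper_width: -0.004
t2.60 fix x-77.5 y-0.7 z157.96 rot[-180.     0.   131.1] F[ 1.5 -1.1  0.1] M[-0.14 -0.2  -0.01] w-0.004 j6 -31.9
```

```bash
python3 -m creep '[[0.005,0.0005,0.009,0,0,0],[0.0105,0.0005,0.0185,0,0,0],[0.0145,0.0005,0.028,0,0,0],[0.0185,0.0005,0.038,0,0,0],[0.022,0.0005,0.0485,0,0,0],[0.025,0.0005,0.0585,0,0,0],[0.0275,0.0005,0.069,0,0,0],[0.0285,0.0005,0.075,0,0,0]]' 
python3 -c "
from h import *
st()"
```

```text
time: 3.4
eef_pos: [451.7, 109.7, 82.1]
tcp_rot: [-179.9, -0.1, 131.1]
force: [0.3, 0.3, 2.0]
gripper_width: 0.001
t3.40 fix x-106.4 y-0.8 z82.09 rot[-1.799e+02 -1.000e-01  1.311e+02] F[0.3 0.3 2. ] M[0.08 0.09 0.04] w0.001 j6 -28.9
```

```bash
python3 -m creep '[[0.0005,0.0005,0.005,0,0,0],[0.001,0.0005,0.01,0,0,0],[0.0015,0.0005,0.015,0,0,0],[0.002,0.0005,0.019,0,0,0],[0.002,0.0005,0.02,0,0,0]]' 
python3 -m creep '[[0.0,0,0.001,0,0,0],[0,0,0.002,0,0,0],[0,0,0.003,0,0,0]]' 
python3 -m creep '[[0.0,0,0.001,0,0,0],[0,0,0.001,0,0,0]]' 
python3 - <<'E'
from h import *
st()
cv2.imwrite("pics/p2.png",cv2.resize(manip.read_camera("scene")[180:330,230:390],(640,600),interpolation=cv2.INTER_CUBIC))
E
```

```text
time: 3.9
eef_pos: [451.3, 111.3, 63.0]
tcp_rot: [-180.0, -0.0, 131.1]
force: [-1.0, 0.4, 2.0]
gripper_width: -0.003
time: 4.2
eef_pos: [451.5, 111.4, 60.4]
tcp_rot: [180.0, 0.0, 131.1]
force: [-1.5, 0.8, 1.9]
gripper_width: 0.003
time: 4.4
eef_pos: [451.5, 111.4, 59.4]
tcp_rot: [180.0, -0.0, 131.1]
force: [-1.7, 0.9, 2.7]
gripper_width: 0.001
t4.40 fix x-107.8 y0.3 z59.35 rot[180.   -0.  131.1] F[-1.7  0.9  2.7] M[ 0.09  0.32 -0.03] w0.001 j6 -28.7
```

View pics/p2.png

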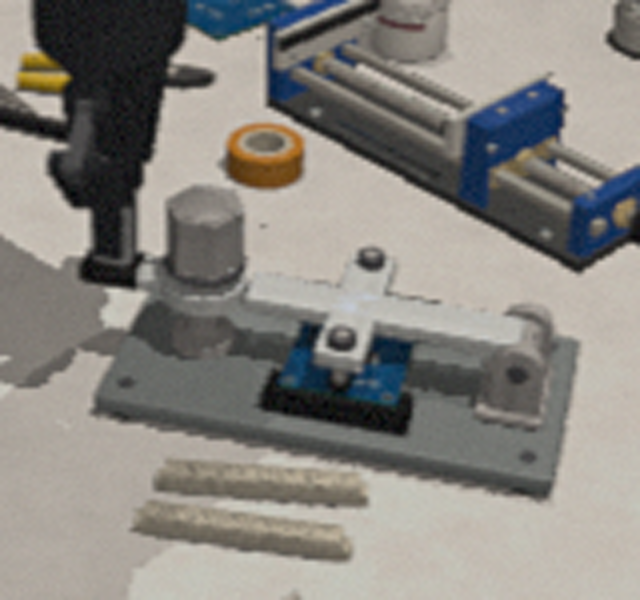

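The bar is nearly down: the tool is on the tab at (110,268) and the feet are just above the board. I'll press on in half-millimetre steps and watch the force.

```bash
for i in 1 2 3; do python3 -m creep '[[0.0,0,0.0003,0,0,0],[0,0,0.0006,0,0,0]]' | grep -E "pos|force"; done
```

```text
eef_pos: [451.5, 111.5, 58.9]
force: [-1.9, 0.6, 6.1]
eef_pos: [451.5, 111.5, 58.4]
force: [-2.6, 1.8, 6.9]
eef_pos: [451.5, 111.5, 57.8]
force: [-2.4, 2.1, 6.6]
```

```bash
for i in 1 2; do python3 -m creep '[[0.0,0,0.0003,0,0,0],[0,0,0.0006,0,0,0]]' | grep -E "pos|force"; done; python3 -m creep '[[0,0,0,0,0,0],[0,0,0,0,0,0]]'
```

```text
eef_pos: [451.5, 111.5, 57.2]
force: [-2.4, 1.9, 7.0]
eef_pos: [451.5, 111.6, 56.9]
force: [-5.1, 0.7, 15.8]
time: 5.65
eef_pos: [451.5, 111.6, 57.0]
tcp_rot: [180.0, -0.0, 131.1]
force: [-4.5, 0.9, 13.2]
gripper_width: -0.005
```

The bar is on its stop: tab top at z = 57.0 as specified, with the force stepping up to 13–16 N. I'll back off clear and measure the nut in both views.

```bash
python3 -m creep '[[0,0,-0.03,0,0,0],[0,0,-0.08,0,0,0],[0.02,0,-0.1,0,0,0],[0.07,0,-0.1,0,0,0],[0.12,0,-0.1,0,0,0],[0.17,0,-0.1,0,0,0],[0.2,0,-0.1,0,0,0],[0.2,0,-0.1,0,0,0]]' 1 | grep -E "time|pos|force"
python3 - <<'E'
from h import *
st()
a=manip.read_camera("scene"); b=manip.read_camera("top")
cv2.imwrite("pics/s3.png",a);cv2.imwrite("pics/t3.png",b)
p=proj("scene",W(-60,0,84)).round().astype(int);q=proj("top",W(-60,0,84)).round().astype(int);print(p,q)
a=a[p[1]-40:p[1]+40,p[0]-40:p[0]+40];b=b[q[1]-40:q[1]+40,q[0]-40:q[0]+40]
cv2.imwrite("pics/p3.png",np.hstack([cv2.resize(i,(400,400),interpolation=cv2.INTER_CUBIC) for i in(a,b)]))
E
```

```text
time: 6.45
eef_pos: [318.3, 264.3, 156.4]
force: [0.5, -0.8, -0.3]
t6.45 fix x-310.5 y0.0 z156.45 rot[180.   -0.  131.3] F[ 0.5 -0.8 -0.3] M[-0.01  0.   -0.01] w0.996 j6 -3.3
[280 237] [320 252]
```

View pics/p3.png

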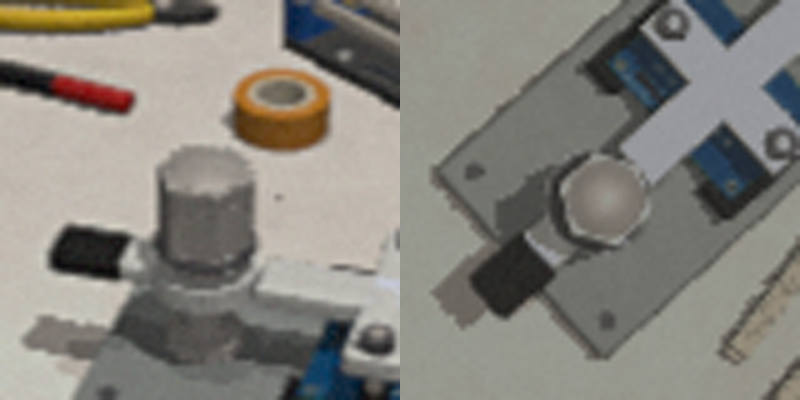

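The nut's top face is centred at (207,165) in the left panel and (203,198) in the right one. Its vertex axis runs nearly vertically in the top image, so it is turned by only a few degrees from zero. The board, connectors and tape are undisturbed.

```bash
python3 - <<'E'
from h import *
S=lambda x,y:(240+(x-2)/5,197+(y-2)/5); T=lambda x,y:(280+(x-2)/5,212+(y-2)/5)
p,g=tri(S(207,166),T(203,198)); d=p[:2]-O; print("nut top",p.round(1),"gap",g.round(1),"fix",(d@U).round(1),(d@V).round(1))
for z in(100,104):
  for n,uv in(("top",T(203,198)),("scene",S(207,166))):
    d=onz(n,uv,z)[:2]-O; print(z,n,(d@U).round(1),(d@V).round(1))
# tab check with bar down
d=onz("top",T(112,273),57)[:2]-O; print("tab",d@U,d@V)
delta(-60,0,125,130)
E
```

```text
nut top [483.8  75.9 101. ] gap 0.8 fix -59.8 1.4
100 top -60.1 1.2
100 scene -59.8 3.0
104 top -60.5 1.4
104 scene -58.1 -3.0
tab -108.24660275721467 1.3340995275169438
t6.55 fix x-308.2 y0.3 z156.43 rot[180.    0.  131.2] F[0.7 0.6 0.3] M[-0.03 -0.05  0.02] w0.996 j6 -3.5
shift m [-0.2482 -0.0013  0.0315] turn [0.001 0.    0.021]
```

```bash
python3 -m creep '[[-0.05,0.001,0.0,0,0,0],[-0.1,0.001,0.01,0,0,0.02],[-0.15,0.001,0.02,0,0,0.03],[-0.2,0.001,0.025,0,0,0.03],[-0.248,0.001,0.025,0,0,0.03],[-0.248,0.001,0.025,0,0,0.03],[-0.248,0.001,0.025,0,0,0.03]]' 1 25| grep -E "time|force"
python3 -c "
from h import *
delta(-60,1.2,72,130)"
```

```text
time: 7.25
force: [0.0, 0.2, -0.7]
t7.25 fix x-57.5 y0.4 z130.99 rot[-180.    -0.   129.1] F[ 0.   0.2 -0.7] M[ 0.01  0.04 -0.04] w1.000 j6 -31.9
shift m [0.0026 0.0007 0.059 ] turn [-0.    -0.    -0.016]
```

```bash
python3 -m creep '[[0.0025,0.0007,0.02,0,0,0],[0.0025,0.0007,0.04,0,0,0],[0.0025,0.0007,0.054,0,0,0],[0.0025,0.0007,0.058,0,0,0],[0.0025,0.0007,0.058,0,0,0]]' 1 20| grep -E "time|pos|force"
python3 -m creep '[[0,0,0,0,0,0],[0,0,0,0,0,0],[0,0,0,0,0,0],[0,0,0,0,0,0],[0,0,0,0,0,0],[0,0,0,0,0,0]]' 0 20
python3 -c "
from h import *
st()"
```

```text
time: 7.75
eef_pos: [481.8, 78.5, 73.0]
force: [-0.9, 0.6, -0.4]
time: 8.35
eef_pos: [480.9, 77.5, 73.8]
tcp_rot: [-179.8, -0.1, 129.4]
force: [-6.3, -5.0, 10.7]
gripper_width: 0.419
t8.35 fix x-62.9 y0.2 z73.78 rot[-1.798e+02 -1.000e-01  1.294e+02] F[-6.3 -5.  10.7] M[-0.8   0.97 -0.06] w0.419 j6 -31.5
```

The grip closed on 35.6 mm, so it is square on the flats. Closing pushed the nut down and the centre is a little off, so I'll relax both.

```bash
python3 -m creep '[[0,-0.0008,-0.0005,0,0,0],[0,-0.0012,-0.001,0,0,0],[0,-0.0012,-0.001,0,0,0]]' 0 20
python3 -c "
from h import *
st()"
```

```text
time: 8.65
eef_pos: [480.9, 77.4, 74.2]
tcp_rot: [-179.9, -0.1, 129.4]
force: [-4.0, -2.2, 0.1]
gripper_width: 0.417
t8.65 fix x-62.8 y0.1 z74.20 rot[-1.799e+02 -1.000e-01  1.294e+02] F[-4.  -2.2  0.1] M[-0.05  0.62 -0.06] w0.417 j6 -31.6
```

```bash
python3 -m creep '[[0,0,0,0,0,0],[-0.0027,-0.0004,0,0,0,0],[-0.0027,-0.0004,-0.0005,0,0,0]]' 0.7 20 | grep -E "pos|force"
python3 -m creep '[[0,0,0,0,0,0],[0,0,0,0,0,0],[0,0,0,0,0,0],[0,0,0,0,0,0]]' 0 20
python3 -c "
from h import *
st()"
```

```text
eef_pos: [484.2, 75.1, 75.0]
force: [-0.4, -0.4, -0.4]
time: 9.35
eef_pos: [483.0, 74.7, 75.1]
tcp_rot: [-180.0, 0.0, 129.4]
force: [-2.1, -3.2, 5.2]
gripper_width: 0.419
t9.35 fix x-59.4 y-0.0 z75.06 rot[-180.     0.   129.4] F[-2.1 -3.2  5.2] M[-0.61  0.24 -0.01] w0.419 j6 -31.9
```

```bash
for i in 1 2; do python3 -m creep '[[0,-0.0002,-0.0002,0,0,-0.1],[0,-0.0002,-0.0004,0,0,-0.2],[0,-0.0002,-0.0004,0,0,-0.2]]' 0 20 | grep -E "pos|rot|force"; done
```

```text
eef_pos: [482.9, 74.7, 75.4]
tcp_rot: [-180.0, 0.0, 140.9]
force: [-1.8, -3.7, 5.8]
eef_pos: [482.9, 74.7, 75.7]
tcp_rot: [-180.0, 0.0, 152.2]
force: [-0.4, -3.8, 3.9]
```

```bash
python3 -c "
from h import *
st()"
```

```text
t9.95 fix x-59.5 y-0.1 z75.69 rot[-180.     0.   152.2] F[-0.4 -3.8  3.9] M[-0.55  0.19  0.04] w0.419 j6 -54.8
```

```bash
for i in 1 2; do python3 -m creep '[[0,0,-0.00014,0,0,-0.075],[0,0,-0.00028,0,0,-0.15],[0,0,-0.00028,0,0,-0.15]]' 0 20 | grep -E "pos|rot|force"; done
```

```text
eef_pos: [482.8, 74.7, 75.8]
tcp_rot: [-180.0, -0.0, 160.7]
force: [-0.9, -4.5, 2.2]
eef_pos: [482.8, 74.7, 76.0]
tcp_rot: [-180.0, -0.0, 169.3]
force: [-1.4, -4.1, 0.0]
```

Fz has faded to zero, so the nut may be starting to sink. I'll keep turning with a light press instead of lifting.

```bash
for i in 1 2; do python3 -m creep '[[0,0,0.0002,0,0,-0.05],[0,0,0.0004,0,0,-0.1],[0,0,0.0004,0,0,-0.1]]' 0 20 | grep -E "pos|rot|force"; done
```

```text
eef_pos: [482.8, 74.6, 75.6]
tcp_rot: [-180.0, -0.0, 175.0]
force: [-0.5, -5.4, 0.2]
eef_pos: [482.8, 74.6, 75.1]
tcp_rot: [-180.0, -0.0, -179.3]
force: [-0.1, -4.8, -0.5]
```

```bash
for i in 1 2 3; do python3 -m creep '[[0,0,0.0005,0,0,0],[0,0,0.0008,0,0,0],[0,0,0.0008,0,0,0]]' 0 20 | grep -E "pos|force"; done
```

```text
eef_pos: [482.8, 74.6, 74.3]
force: [0.1, -4.8, -0.3]
eef_pos: [482.8, 74.6, 73.5]
force: [0.1, -5.5, -1.1]
eef_pos: [482.8, 74.6, 72.7]
force: [0.8, -4.5, -1.3]
```

```bash
for i in 1 2 3; do python3 -m creep '[[0,0,0.0004,0,0,0],[0,0,0.0008,0,0,0],[0,0,0.0008,0,0,0]]' 0 20 | grep -E "pos|force"; done
```

```text
eef_pos: [482.8, 74.6, 71.9]
force: [0.2, -4.5, -0.3]
eef_pos: [482.8, 74.6, 71.1]
force: [-0.5, -5.6, -1.7]
eef_pos: [482.8, 74.6, 70.9]
force: [-2.3, -5.4, 6.3]
```

The nut sank 5.2 mm from its crest and then met firm resistance after about 0.9 rad backward, so it has dropped into the thread start. I'll now run it forward at 1.9 mm per rad, slowly at first.

```bash
python3 -m creep '[[0,0.0,-0.0002,0,0,0.0],[0,0.0,0,0,0,0.05],[0,0.0,0.0001,0,0,0.1],[0,0,0.0002,0,0,0.15],[0,0,0.0003,0,0,0.2],[0,0,0.0003,0,0,0.2]]' 0 25 | grep -E "pos|rot|force"; python3 -c "
from h import *
st()"
```

```text
eef_pos: [482.9, 74.7, 70.5]
tcp_rot: [-180.0, -0.0, 169.1]
force: [-2.3, -5.9, 6.2]
t13.55 fix x-59.4 y-0.2 z70.54 rot[-180.    -0.   169.1] F[-2.3 -5.9  6.2] M[-0.88  0.37 -0.08] w0.417 j6 -71.6
```

```bash
for i in 1 2; do python3 -m creep '[[0,0,0.0001,0,0,0.1],[0,0,0.0003,0,0,0.2],[0,0,0.0005,0,0,0.3],[0,0,0.0007,0,0,0.4],[0,0,0.0007,0,0,0.4]]' 0 25 | grep -E "pos|rot|force";  python3 -c "
from h import *
st()"; done
```

```text
eef_pos: [482.9, 74.7, 69.8]
tcp_rot: [-180.0, 0.0, 146.1]
force: [-1.6, -4.0, 5.0]
t14.05 fix x-59.5 y-0.1 z69.77 rot[-180.     0.   146.1] F[-1.6 -4.   5. ] M[-0.69  0.23 -0.05] w0.418 j6 -48.6
eef_pos: [483.0, 74.8, 69.0]
tcp_rot: [180.0, 0.0, 123.3]
force: [-1.2, -4.4, 4.7]
t14.55 fix x-59.5 y-0.0 z69.02 rot[180.    0.  123.3] F[-1.2 -4.4  4.7] M[-0.79  0.15 -0.03] w0.419 j6 -25.9
```

```bash
for i in 1 2; do python3 -m creep '[[0,0,0.0002,0,0,0.12],[0,0,0.0004,0,0,0.24],[0,0,0.0006,0,0,0.36],[0,0,0.0009,0,0,0.48],[0,0,0.0011,0,0,0.6],[0,0,0.00125,0,0,0.7],[0,0,0.00135,0,0,0.7]]' 0 25 | grep -E "pos|rot";  python3 -c "
from h import *
st()"; done
```

```text
eef_pos: [483.2, 74.8, 67.7]
tcp_rot: [180.0, 0.0, 83.5]
t15.25 fix x-59.4 y0.1 z67.66 rot[180.    0.   83.5] F[-0.4 -5.3  5. ] M[-0.96  0.12 -0.09] w0.415 j6 14.0
eef_pos: [483.3, 74.7, 66.4]
tcp_rot: [180.0, -0.0, 43.4]
t15.95 fix x-59.1 y0.2 z66.43 rot[180.   -0.   43.4] F[-2.1 -5.8  7.4] M[-1.2   0.15 -0.03] w0.420 j6 54.0
```

```bash
for i in 1 2 3; do python3 -m creep '[[0,0,0.0001,0,0,0.1],[0,0,0.0003,0,0,0.2],[0,0,0.0003,0,0,0.2]]' 0 30 >/dev/null;  python3 -c "
from h import *
st()"; done
```

```text
t16.25 fix x-59.1 y0.1 z66.37 rot[180.  -0.  32.] F[-2.  -6.5  8.3] M[-1.24  0.18 -0.01] w0.419 j6 65.5
t16.55 fix x-59.1 y0.1 z66.32 rot[180.   -0.   20.5] F[-1.9 -7.7 11.4] M[-1.29  0.35 -0.01] w0.418 j6 76.9
t16.85 fix x-59.0 y0.1 z66.26 rot[180.  -0.   9.] F[-3.2 -7.5 16.2] M[-1.41  0.54  0.  ] w0.415 j6 88.4
```

The tool stopped descending at 2.4 rad while Fz rose to 16 N, which doesn't fit 3.0–3.3 rad to home. I'll look before turning further.

```bash
python3 - <<'E'
from h import *
a=manip.read_camera("scene"); cv2.imwrite("pics/s4.png",a)
cv2.imwrite("pics/p4.png",cv2.resize(a[190:290,240:370],(780,600),interpolation=cv2.INTER_CUBIC))
E
```

View pics/p4.png

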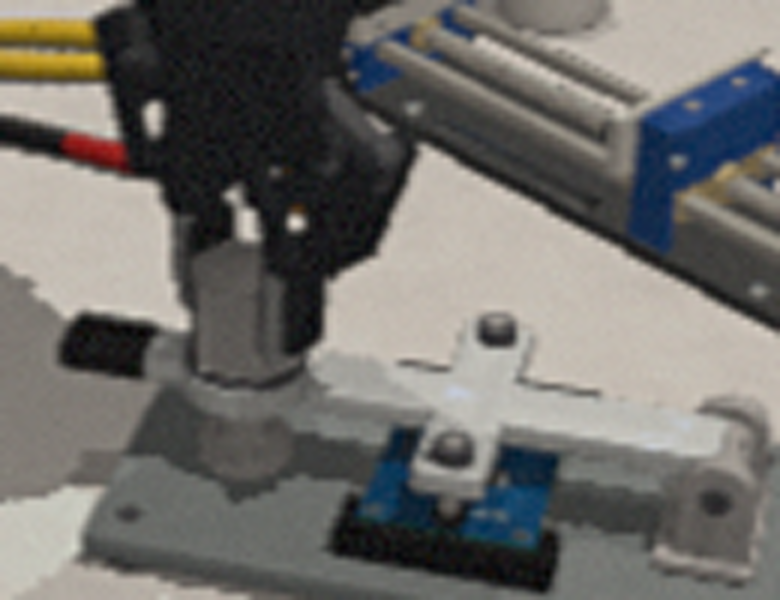

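The nut looks low against the bar. The question is whether it is home, or stopped on a bar that has sprung up by about 0.012 rad. I'll compare the tab and bar position between the free-bar picture and this one, and check the J6 torque.

```bash
python3 - <<'E'
from h import *
s3=cv2.imread("pics/s3.png",0);s4=cv2.imread("pics/s4.png",0)
def match(x,y,w,h):
    t=s3[y:y+h,x:x+w]; f=8
    T=cv2.resize(t,None,fx=f,fy=f,interpolation=cv2.INTER_CUBIC); I=cv2.resize(s4[y-4:y+h+4,x-4:x+w+4],None,fx=f,fy=f,interpolation=cv2.INTER_CUBIC)
    r=cv2.matchTemplate(I,T,cv2.TM_CCOEFF_NORMED); _,m,_,l=cv2.minMaxLoc(r); return round(m,3),(np.array(l)/f-4).round(2)
print("tab",match(247,238,20,18)); print("cross",match(308,240,22,32)); print("hinge(fixed)",match(350,255,20,25)); print("plate corner",match(252,272,15,14))
for th in(0,.012): 
    q=[proj("scene",W(105-r*np.cos(th)+h*np.sin(th),0,46+r*np.sin(th)+h*np.cos(th))) for r,h in((214,11),)]; print(th,q)
for s in("s3","s4"):
    g=cv2.imread(f"pics/{s}.png",0)[235:260,245:270]; m=(g<55).astype(np.uint8); M=cv2.moments(m,True); print(s,M["m00"],245+M["m10"]/M["m00"],235+M["m01"]/M["m00"])
s=st(); print(s["joint_torque"].round(3))
E
```

```text
tab (0.915, array([-0.12,  0.25]))
cross (0.989, array([0., 0.]))
hinge(fixed) (0.998, array([0., 0.]))
plate corner (0.98, array([0.12, 0.  ]))
0 [array([257.81795283, 244.33556114])]
0.012 [array([257.86229114, 243.32708849])]
s3 111.0 257.3333333333333 247.24324324324326
s4 121.0 257.297520661157 247.38016528925618
t16.90 fix x-59.0 y0.1 z66.27 rot[180.   -0.    9.2] F[-2.9 -6.9 15.5] M[-1.44  0.58 -0.03] w0.414 j6 88.3
[  3.414 -41.11  -15.263   1.287  -1.234   0.263]
```

```bash
python3 - <<'E'
from h import *
p2=cv2.resize(cv2.imread("pics/p2.png",0),(160,150),interpolation=cv2.INTER_AREA)
f=8
for n in("s3","s4"):
    s=cv2.imread(f"pics/{n}.png",0)[180:330,230:390]
    def match(x,y,w,h):
        x-=230;y-=180
        T=cv2.resize(p2[y:y+h,x:x+w],None,fx=f,fy=f,interpolation=cv2.INTER_CUBIC); I=cv2.resize(s[y-4:y+h+4,x-4:x+w+4],None,fx=f,fy=f,interpolation=cv2.INTER_CUBIC)
        r=cv2.matchTemplate(I,T,cv2.TM_CCOEFF_NORMED); _,m,_,l=cv2.minMaxLoc(r); return round(m,3),(np.array(l)/f-4).round(2)
    print(n,"crosstop",match(308,238,24,24),"knob",match(318,238,10,10),"knob2",match(309,259,13,8),"bar",match(290,245,18,14),"hinge",match(350,255,20,25),"board",match(296,270,40,15))
E
```

```text
s3 crosstop (0.965, array([0.  , 0.25])) knob (0.982, array([0.  , 0.25])) knob2 (0.976, array([-0.12,  0.38])) bar (0.974, array([-0.25,  0.5 ])) hinge (0.996, array([0., 0.])) board (0.985, array([0., 0.]))
s4 crosstop (0.954, array([0.  , 0.25])) knob (0.982, array([0.  , 0.38])) knob2 (0.962, array([0.  , 0.38])) bar (0.852, array([1.12, 1.  ])) hinge (0.998, array([0., 0.])) board (0.982, array([0., 0.]))
```

The bar stayed fully down after release: it shifts 0.25–0.4 px against the 0.011 rad picture, as expected for 0. So the nut is resting on the bar, and either it is truly 0.6 rad past home, or my light press used up the thread's axial play. To tell them apart, I'll back off 0.4 rad, unload, and lift gently. If it's play, the nut will lift.

```bash
python3 -m creep '[[0,0,-0.0005,0,0,-0.13],[0,0,-0.001,0,0,-0.27],[0,0,-0.0014,0,0,-0.4],[0,0,-0.0014,0,0,-0.4]]' 0 30 >/dev/null; python3 -c "
from h import *
print(st()['joint_torque'][5])"
for i in 1 2 3; do python3 -m creep '[[0,0,-0.0002,0,0,0],[0,0,-0.0004,0,0,0]]' 0 30 >/dev/null;  python3 -c "
from h import *
st()"; done
```

```text
t17.30 fix x-59.1 y0.1 z66.60 rot[180.   -0.   32.3] F[ 0.7 -5.9 -1.3] M[-1.16 -0.21  0.01] w0.416 j6 65.1
-1.1489318311214447
t17.50 fix x-59.1 y0.1 z66.91 rot[180.   -0.   32.1] F[ 1.5 -6.6 -0.9] M[-1.09 -0.28 -0.02] w0.415 j6 65.3
t17.70 fix x-59.1 y0.1 z67.32 rot[180.   -0.   32.1] F[ 1.8 -6.7 -0.6] M[-1.17 -0.25  0.03] w0.419 j6 65.3
t17.90 fix x-59.1 y0.1 z67.49 rot[180.   -0.   32.1] F[ 1.8 -5.5 -6.9] M[-1.13 -0.45  0.05] w0.416 j6 65.3
```

The nut lifts about 1 mm freely before the thread holds it. So it was axial play, and true home is about 0.56 rad on, 3.15 rad from the drop, which matches the 3.0–3.3 given. I'll run to home and then about 0.35 rad past, following down lightly.

```bash
python3 -m creep '[[0,0,0.0004,0,0,0.12],[0,0,0.0007,0,0,0.24],[0,0,0.0010,0,0,0.36],[0,0,0.0013,0,0,0.46],[0,0,0.0015,0,0,0.56],[0,0,0.0015,0,0,0.56]]' 0 35 >/dev/null;  python3 -c "
from h import *
st()"
for i in 1 2; do python3 -m creep '[[0,0,0.0,0,0,0.1],[0,0,0.0,0,0,0.1]]' 0 35 >/dev/null;  python3 -c "
from h import *
st()"; done
```

```text
t18.50 fix x-59.0 y-0.0 z66.42 rot[ 1.8e+02 -0.0e+00 -1.0e-01] F[ 0.4 -7.7  2.3] M[-1.42 -0.06 -0.04] w0.415 j6 97.6
t18.70 fix x-59.0 y-0.0 z66.34 rot[180.   -0.   -5.8] F[ 1.5 -7.5  2.1] M[-1.46 -0.1  -0.08] w0.413 j6 103.3
t18.90 fix x-59.0 y-0.1 z66.28 rot[180.   -0.  -11.6] F[ 0.3 -8.   0.3] M[-1.38 -0.1  -0.06] w0.411 j6 109.0
```

```bash
python3 -m creep '[[0,0,0.0,0,0,0.06],[0,0,0.0,0,0,0.12],[0,0,0,0,0,0.12]]' 0 35 >/dev/null;  python3 -c "
from h import *
st()"
for i in 1 2; do python3 -m creep '[[0,0,-0.0004,0,0,0],[0,0,-0.0004,0,0,0]]' 0 35 >/dev/null;  python3 -c "
from h import *
st()"; done
```

```text
t19.20 fix x-59.0 y-0.1 z66.18 rot[180.   -0.  -18.4] F[ 1.2 -7.9  0.1] M[-1.48 -0.18 -0.04] w0.418 j6 115.8
t19.40 fix x-59.0 y-0.1 z66.22 rot[180.   -0.  -18.3] F[ 1.9 -8.5 -5.9] M[-1.42 -0.48 -0.06] w0.418 j6 115.7
t19.60 fix x-59.0 y-0.1 z66.26 rot[180.   -0.  -18.3] F[  3.7  -7.3 -10. ] M[-1.34 -0.6  -0.01] w0.411 j6 115.7
```

Snug now: a 0.8 mm lift command moves the nut only 0.08 mm with 10 N of resistance, so there is no play left. Total turn is 3.47 rad from the drop, about 0.35 past home. I'll unload, release and lift clear.

```bash
python3 -m creep '[[0,0,0.0006,0,0,0],[0,0,0.0008,0,0,0]]' 0 30 >/dev/null; python3 -m creep '[[0,0,0,0,0,0],[0,0,0,0,0,0],[0,0,0,0,0,0],[0,0,0,0,0,0],[0,0,0,0,0,0]]' 1 | grep -E "width|force|pos"
python3 -m creep '[[0,0,-0.01,0,0,0],[0,0,-0.04,0,0,0],[0,0,-0.08,0,0,0],[0,0,-0.12,0,0,0],[0,0,-0.15,0,0,0],[0,0,-0.15,0,0,0]]' 1 | grep -E "width|force|pos"
python3 - <<'E'
from h import *
s=st(); print(delta(-310,0,200,20))
E
```

```text
eef_pos: [482.9, 75.0, 66.4]
force: [-0.1, -1.7, -0.1]
gripper_width: 0.997
eef_pos: [485.6, 75.3, 221.3]
force: [-0.0, 0.4, 1.0]
gripper_width: 1.002
t20.90 fix x-58.1 y2.3 z221.35 rot[-179.8   -0.5  -18.5] F[-0.   0.4  1. ] M[-0.04  0.04  0.04] w1.002 j6 115.9
t20.90 fix x-58.1 y2.3 z221.35 rot[-179.8   -0.5  -18.5] F[-0.   0.4  1. ] M[-0.04  0.04  0.04] w1.002 j6 115.9
shift m [-0.2183 -0.126   0.0201] turn [-0.001 -0.009 -0.671]
None
```

Now I'll move aside and check the result in both views.

```bash
python3 -m creep '[[-0.04,-0.023,0,0,0,-0.1],[-0.08,-0.046,0,0,0,-0.2],[-0.12,-0.07,0,0,0,-0.3],[-0.16,-0.092,0,0,0,-0.4],[-0.2,-0.115,0,0,0,-0.5],[-0.218,-0.126,0,0,0,-0.6],[-0.218,-0.126,0,0,0,-0.67],[-0.218,-0.126,0,0,0,-0.67]]' | grep time
python3 - <<'E'
from h import *
a=manip.read_camera("scene"); b=manip.read_camera("top")
cv2.imwrite("pics/s5.png",a)
cv2.imwrite("pics/p5.png",np.hstack([cv2.resize(a[190:330,230:390],(457,400),interpolation=cv2.INTER_CUBIC),cv2.resize(b[170:310,280:400],(343,400),interpolation=cv2.INTER_CUBIC)]))
s3=cv2.imread("pics/s3.png",0);s4=cv2.cvtColor(a,cv2.COLOR_BGR2GRAY)
def match(x,y,w,h,f=8,m=6):
    T=cv2.resize(s3[y:y+h,x:x+w],None,fx=f,fy=f,interpolation=cv2.INTER_CUBIC); I=cv2.resize(s4[y-m:y+h+m,x-m:x+w+m],None,fx=f,fy=f,interpolation=cv2.INTER_CUBIC)
    _,v,_,l=cv2.minMaxLoc(cv2.matchTemplate(I,T,cv2.TM_CCOEFF_NORMED)); return round(v,3),(np.array(l)/f-m).round(2)
print("nut",match(266,222,30,22),"tab",match(247,238,18,18),"cross",match(308,240,22,32),"conn",match(262,290,58,30),"tape",match(284,208,25,22))
E
```

```text
time: 21.7
nut (0.855, array([0.25, 1.  ])) tab (0.999, array([0., 0.])) cross (0.997, array([0., 0.])) conn (0.998, array([0., 0.])) tape (0.985, array([0., 0.]))
```

View pics/p5.png

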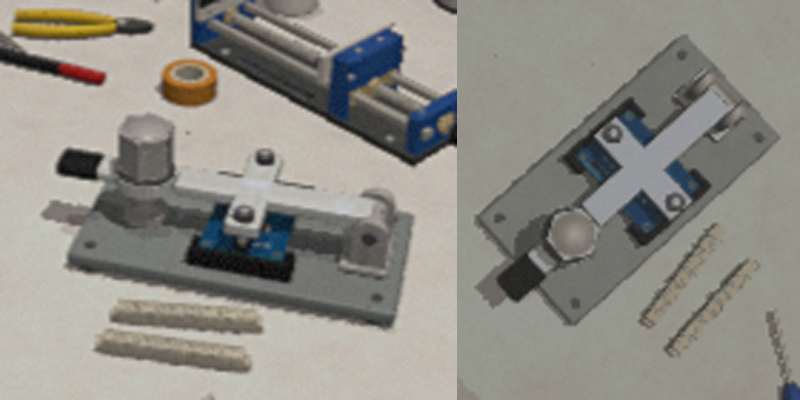

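The final picture shows the bar flat and the nut seated on its washer at (147,175). The nut top is about 3–4 px (8–9 mm) lower than before. The board is in its nest, and the connectors and tape match their earlier image with zero shift. I'm handing in.

```bash
python3 -c "
from station import manip
print(manip.finish_job())"
```

```text
the job is handed in; nothing more can be done
None
```

The board is clamped and the job is handed in at about 22 s of robot time. The station gave no verdict, and I had no direct reading of the bar angle, nut angle, thread force or foot force.

- **Bar:** I pressed the tab down its arc until it stopped at z = 57.0 mm, with a peak tool force of about 16 N. It stayed down after release.
- **Thread start:** I turned the nut back about 0.9 rad under 0–6 N, and it sank 5.2 mm into the thread start.
- **Tightening:** I ran the nut forward 3.47 rad from the drop, which I estimate is about 0.35 rad past home. I then released it and moved the arm clear.

**Checks that agreed:**
- Lifting on the tightened nut met 10 N with only about 0.08 mm of movement, so no play was left.
- In the last scene picture, the bar's tab and crosspiece, the connectors and the tape show zero shift against the picture taken after the bar was pressed down. The board looks seated in its nest.

**Checks that disagreed:**
- The hand stopped sinking at 2.4 rad, earlier than the 3.0–3.3 rad expected. I backed off and lifted, and found about 1 mm of play in the thread. That puts home near 3.1 rad, so the amount past home is good to roughly 0.1 rad.
- The wrist moment never clearly showed the tightening torque.
- A template match put the nut only 1 px lower than at the start, but it correlates poorly because the nut had turned. Judged by eye from its edges, the nut is 3–4 px lower, which fits the 8–9 mm it should have dropped.

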